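Put the miniatures back on their own display bases

ROBOT

A 6-joint arm with a two-finger parallel gripper is mounted at the origin on the work surface. World frame = base frame: x ahead of the robot, y to its left, z up, the work surface at z = 0. Lengths are in m, angles in rad, forces in N, time in s.
With the tool pointing down it reaches from about 0.375 to 0.975 m from the base axis. Payload 3.8 kg.
Tool frame: the origin (TCP) lies at the very end of the fingers, on their centre line; the grasp point (between the pads) lies 19 mm behind it; z points along the fingers, y is the direction in which the jaws open and shut (so a half turn about z gives the same grasp; the last joint's range is limited). The gripper opens to 85 mm and grips with 20 to 120 N. Pads are 22 mm wide; open, the fingers measure 114 mm over their backs; the gripper's body (76 mm by 85 mm) begins 54 mm behind the grasp point. The pads swing forward as they close: fully open they stand 13 mm farther back than shut.
Start: joints at [-1.225, 0.264, 1.604, -0, 1.274, -0.037], TCP at [0.252, -0.626, 0.231] pointing down, gripper open.
Joint ranges: [-2.63, 2.63], [-0.94, 2.18], [0.31, 2.57], [-1.31, 4.45], [0, 2.66], [-2.55, 2.55]. Speed limits (rad/s): [2.57, 2.57, 3.14, 3.14, 3.14, 3.14].

INTERFACE

Orientations are given as a rotation vector (axis times angle).
In Python, from workcell import read_state, read_camera, camera_info, finish_job gives the robot as it stands. The module is installed in compiled form; this text tells all that it offers.
- The arm moves only by the tool play_rows, never from a script. Its argument "motion" is a list of rows, each a list of 5 numbers: the shift along the tool's x, y, z in units of 1000 mm (1.0 is 1000 mm), then the turn about the tool's z in units of 2 pi rad (1.0 is 2 pi rad), then the finger opening in mm, from 0 to 85.4. A call has 1 to 5 rows; each row shifts and turns the commanded pose from where the row before left it, along the tool's axes as they then stand; what a row does not reach is not made up. A row lasts 1/8 s, in which the tool goes at most 62.5 mm and 10.7 degrees, less where a joint would pass 70% of its speed; a pose out of reach is approached as far as the arm can. A call with a number of a shift or a turn outside -1 to 1 is refused whole. A call with a gripper value outside its range is refused whole. The fingers move at their own pace and stop on an object; "squeeze" is the grip in N (left out, the last holds). Time passes only in rows, so rows that do not move let the fingers close. It gives the time, the measured TCP pose, the force and the opening at its end, in the units of the state.
- read_state(): the state, without advancing time (a new reading comes with each control period).
- read_camera(name): name is "scene" or "top" or "wrist"; returns the picture (384x512x3 uint8, red, green, blue); there is no depth.
- camera_info(name): a dict with "intrinsics" (3x3 intrinsics, pixels), "dist_coeffs" ([k1, k2, p1, p2, k3] as OpenCV has them; the pictures are not rectified), "pose" (4x4, takes a point from camera to world coordinates). Camera axes: x right, y down, z forward; pixel columns grow to the right and rows downward; lengths in m; the calibration is good to about 2 mm. A picture is of the moment at which its call begins: read the wrist's pose just before it. camera_info takes no time and is no camera call; for the wrist camera it gives the pose at the moment of the call.
- finish_job(): hands the job in, once; it reports no verdict.
The state is a dict: "time": time; "q": joint angles; "joint_vel": joint speeds; "joint_torque": joint torques, N m; "tool_pos": TCP position; "tcp_rot": TCP orientation; "wrist_force": force on the tool from outside, world axes, zero at the start; "torque": the same for the moment, N m; "width": opening from 0.0 (shut) to 1.0 (fully open).
Only numpy, scipy, OpenCV 4.12 (cv2) and the standard library are available. Lean on these libraries where they do the work, as an engineer would, in place of code of your own. Each camera call takes 0.05 s, during which the arm holds its last target. There are 200 camera calls.

TASK

The three miniatures are standing on each other's display bases. Swap them round so that the bunk bed stands on the blue carpet base, the sink on the checkered tile base and the bar stool on the floorboard base, each upright in the middle of its base and the bed lengthwise along its base, parking one piece on the free black rubber mat meanwhile. Set the pieces down gently without dropping them, and leave the heat pen stand, the knob tin and the glue bottle as they are.

Things in the scene. Friction and masses are not known exactly. Their poses are not given: they have to be found in the camera images.
- bunk_bed: bunk bed of pale birch, a rigid slatted frame 122 mm long (x) x 52 mm wide (y) x 96 mm high, about 90 g. Origin at the centre of its underside, z up. Along both long sides run flat guard rails from 72 to 92 mm up, 52 mm apart over their outsides: the place to grip it, at mid-length, across the width. A thin ladder sticks out 4 mm from its +y side, 28 to 50 mm from the middle towards +x
- sink: white ceramic pedestal wash basin, 34 mm deep (x, front to -x) x 42 mm wide (y) x 56 mm high, about 80 g, with a small chrome tap reaching 65 mm up at the back (+x). Origin at the centre of its underside, z up. The pedestal has a round foot of 30 mm diameter; the basin with its flat sides is from 38 to 56 mm up: grip it there across the 42 mm
- bar_stool: chrome bar stool with a red round seat, 50 mm high, about 50 g. Origin at the centre of its underside, z up. Foot disc of 32 mm diameter, thin stem, seat of 28 mm diameter from 42 to 50 mm up: grip it by the seat
- carpet_base: display base: a slab 150 x 100 x 8 mm with a black edge and blue carpet on top, fixed to the desk. Origin at the centre of its underside (its floor is 8 mm above), x along the 150 mm side, z up. The bunk bed belongs here
- tile_base: display base: a slab 150 x 100 x 8 mm with a black edge and dark and white checkered tiles on top, fixed to the desk. Origin at the centre of its underside (its floor is 8 mm above), x along the 150 mm side, z up. The sink belongs here
- board_base: display base: a slab 150 x 100 x 8 mm with a black edge and brown floorboards on top, fixed to the desk. Origin at the centre of its underside (its floor is 8 mm above), x along the 150 mm side, z up. The bar stool belongs here
- rubber_mat: black rubber mat 160 x 110 x 3 mm, fixed, empty at the start: the free spot. Origin at the centre of its underside (its top is 3 mm above), x along the 160 mm side
- pen_stand: bystander: white plastic heat pen stand, base 120 mm (x) x 76 mm (y) x 24 mm high, fixed, with a blue push button on the base and a black pen leaning in it up to 150 mm high. Origin at the centre of its underside
- knob_tin: bystander: round tin of 65 mm diameter with a brass knob on its lid, 53 mm high in all, loose. Origin at the centre of its underside
- glue_bottle: bystander: yellow glue bottle with an orange cap, 36 mm diameter, 95 mm high, loose. Origin at the centre of its underside

How it is judged:
On the way:
1. one of the pieces has been parked, upright and released, on the black rubber mat (((horizontal distance between bunk_bed and rubber_mat below 0.055 m and z of bunk_bed in the frame of rubber_mat below 0.006 m and angle between bunk_bed's own z axis and vertical below 0.15 rad and linear speed of bunk_bed below 0.02 m/s and contact force between bunk_bed and the fingers below 0.05 N) or (horizontal distance between sink and rubber_mat below 0.055 m and z of sink in the frame of rubber_mat below 0.006 m and angle between sink's own z axis and vertical below 0.15 rad and linear speed of sink below 0.02 m/s and contact force between sink and the fingers below 0.05 N) or (horizontal distance between bar_stool and rubber_mat below 0.055 m and z of bar_stool in the frame of rubber_mat below 0.006 m and angle between bar_stool's own z axis and vertical below 0.15 rad and linear speed of bar_stool below 0.02 m/s and contact force between bar_stool and the fingers below 0.05 N))), for 0.2 s.
At the end, for the whole second after the job is handed in: The bunk bed on the carpet base, the sink on the tile base and the bar stool on the floorboard base: each standing upright on the base (within 0.1 rad), its centre within 15 mm of the base's centre, released and at rest; the bed's length within 0.2 rad of the base's long side (horizontal distance between bunk_bed and carpet_base below 0.015 m and z of bunk_bed in the frame of carpet_base between 0.005 and 0.011 m and angle between each of bunk_bed, sink, bar_stool's own z axis and vertical below 0.1 rad and linear speed of each of bunk_bed, sink, bar_stool below 0.02 m/s and contact force between each of bunk_bed, sink, bar_stool and the fingers below 0.05 N and horizontal distance between sink and tile_base below 0.015 m and z of sink in the frame of tile_base between 0.005 and 0.011 m and horizontal distance between bar_stool and board_base below 0.015 m and z of bar_stool in the frame of board_base between 0.005 and 0.011 m and angle between the x axis of bunk_bed and the x axis of carpet_base, either way round below 0.2 rad); the robot touches nothing.
It fails at once if a piece is let fall from more than about 2 cm ((contact force between bunk_bed and the fingers below 0.05 N and linear speed of bunk_bed above 0.6 m/s) or (contact force between sink and the fingers below 0.05 N and linear speed of sink above 0.6 m/s) or (contact force between bar_stool and the fingers below 0.05 N and linear speed of bar_stool above 0.6 m/s)).
It fails at once if the knob tin is shifted by more than 15 mm or tipped (distance of knob_tin from where it was at the start of the episode above 0.015 m or angle between knob_tin's own z axis and vertical above 0.25 rad).
It fails at once if the glue bottle is shifted by more than 15 mm or tipped (distance of glue_bottle from where it was at the start of the episode above 0.015 m or angle between glue_bottle's own z axis and vertical above 0.25 rad).
It fails at once if the heat pen stand is bumped or its button pressed (more than 3 N) (contact force between pen_stand and anything else above 3 N).
It also fails if it takes over 109 s, if anything falls off the work surface, if the arm or the gripper's body presses on something with over 40 N, if the wrist force passes 120 N, or if a joint passes its speed limit or range.

## Working session

There is one attempt and no reset: what is moved stays moved. The work goes in short steps, Python scripts to look and compute and a tool call to move; the robot and the scene stay as the last step left them, time stands still between calls to the robot, and variables do not carry over. Pictures are saved under pics/ and viewed, about 12 in all and at most 16, crops included, and the job is handed in when it is done.

Besides the shell and the picture viewer there is one more tool, called after "Request:" as name(argument=value, ...) on one line, values as JSON. play_rows: Moves the arm, as the interface text tells. Shifts and turns lie within -1 to 1; 1 stands for 1000 mm of shift or 2 pi rad of turn. Its arguments: {"type":"object","properties":{"motion":{"type":"array","items":{"type":"array","items":{"type":"number"}}},"squeeze":{"type":"number"}},"required":["motion"]}

```bash
mkdir -p pics; python3 - <<'E'
from workcell import *
import cv2,numpy as np
s=read_state();print(s)
for n in("top","scene"):
    im=read_camera(n);cv2.imwrite(f"pics/{n}0.png",im[...,::-1]);c=camera_info(n);print(n,np.round(c["intrinsics"],1).tolist(),c["dist_coeffs"],np.round(c["pose"],3).tolist())
c=camera_info("wrist");print(np.round(c["pose"],3).tolist())
E
```

```text
{'time': 0.0, 'q': array([-1.22490505e+00,  2.64804956e-01,  1.60539221e+00, -6.78840771e-06,
        1.27369605e+00, -3.69232367e-02]), 'joint_vel': array([-0.00013434,  0.00104788, -0.00019201, -0.00065698,  0.00083869,
        0.00087328]), 'joint_torque': array([ 2.18339432e-03, -5.15107906e+01, -3.67311144e+01, -1.82166436e-04,
        1.30821060e-02, -1.15693695e-05]), 'tool_pos': array([ 0.25186513, -0.62545208,  0.22991729]), 'tcp_rot': array([-3.08198796e+00, -5.97229399e-01,  5.65706914e-04]), 'wrist_force': array([-0.14492813,  0.35465988,  1.1036642 ]), 'torque': array([ 0.01843023, -0.00013694, -0.04656706]), 'width': 0.996604714555921}
top [[497.4, 0.0, 264.7], [0.0, 497.4, 192.9], [0.0, 0.0, 1.0]] [-0.16762991  0.          0.          0.          0.        ] [[0.008, -0.998, 0.062, 0.538], [-1.0, -0.008, 0.01, 0.078], [-0.009, -0.062, -0.998, 1.296], [0.0, 0.0, 0.0, 1.0]]
scene [[464.5, 0.0, 255.8], [0.0, 464.5, 184.3], [0.0, 0.0, 1.0]] [-0.17063029  0.          0.          0.          0.        ] [[-0.782, 0.52, -0.342, 0.966], [0.623, 0.643, -0.446, 0.582], [-0.012, -0.562, -0.827, 0.893], [0.0, 0.0, 0.0, 1.0]]
[[0.374, -0.894, -0.248, 0.315], [-0.927, -0.361, -0.099, -0.601], [-0.001, 0.267, -0.964, 0.374], [0.0, 0.0, 0.0, 1.0]]
```

View pics/top0.png

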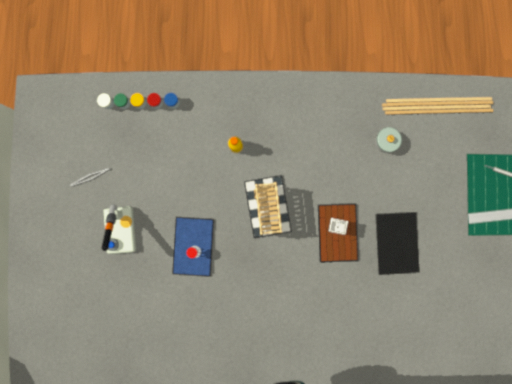

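View pics/scene0.png

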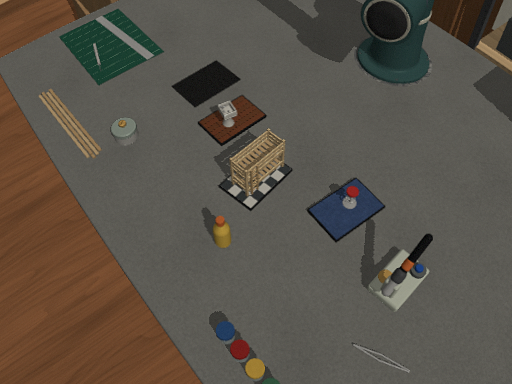

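```bash
cat > h.py <<'E'
from workcell import *
import cv2,numpy as np
def cast(name_or_info,px,z):
    c=camera_info(name_or_info) if isinstance(name_or_info,str) else name_or_info
    T=np.array(c["pose"]);u=cv2.undistortPoints(np.float64(px).reshape(-1,1,2),np.array(c["intrinsics"]),np.array(c["dist_coeffs"]))[:,0]
    d=np.c_[u,np.ones(len(u))]@T[:3,:3].T
    return (T[:3,3]+d*((z-T[2,3])/d[:,2])[:,None])[:,:2]
def rect(info,mask,z,hull=True):
    cs,_=cv2.findContours(mask.astype(np.uint8),cv2.RETR_EXTERNAL,cv2.CHAIN_APPROX_NONE)
    c=max(cs,key=cv2.contourArea);w=cast(info,c[:,0],z)
    (x,y),(a,b),t=cv2.minAreaRect(np.float32(w*1000))
    if b>a:a,b,t=b,a,t+90
    return round(x),round(y),round(a),round(b),round((t+90)%180-90,1)
E
python3 - <<'E'
from h import *
im=cv2.imread("pics/top0.png");h=cv2.cvtColor(im,cv2.COLOR_BGR2HSV);H,S,V=[h[...,i].astype(int) for i in range(3)]
def roi(x0,y0,x1,y1):
    m=np.zeros(H.shape,bool);m[y0:y1,x0:x1]=1;return m
B=roi(165,205,225,285)
print("carpet",rect("top",B&(((H>100)&(H<130)&(S>90))|(V<45)),.008))
B=roi(310,195,366,270);print("board",rect("top",B&((S>90)|(V<45)|(V>150)),.008))
B=roi(370,205,425,280);print("mat",rect("top",B&(V<45),.003))
B=roi(165,205,225,285);m=B&((H<8)|(H>172))&(S>130);p=np.argwhere(m)[:,::-1];print("stool",cast("top",[p.mean(0)],.05),len(p))
B=roi(322,210,352,240);m=B&(V>140)&(S<70);print("sink",rect("top",m,.056))
B=roi(370,120,410,160);m=B&(H>70)&(H<100)&(S>20)&(V>110);print("tin",rect("top",m,.04))
B=roi(220,130,250,160);m=B&(S>130);print("glue",rect("top",m,.08))
print("pen",rect("top",roi(95,200,140,260)&(V>150)&(S<60),.024))
B=roi(235,165,300,245);print("bed",rect("top",B&(S>60)&(V>100)&(H<30),.096))
cr=cv2.resize(im[165:290,160:430],None,fx=2.9,fy=2.9,interpolation=cv2.INTER_CUBIC);cv2.imwrite("pics/c.png",cr)
E
```

```text
carpet (478, 276, 144, 95, -2.8)
board (517, -100, 146, 97, 2.3)
mat (489, -258, 152, 102, 2.7)
stool [[0.4644214  0.27250598]] 89
sink (534, -93, 45, 35, 79.0)Traceback (most recent call last):
  File "<stdin>", line 11, in <module>
  File "h.py", line 10, in rect
    c=max(cs,key=cv2.contourArea);w=cast(info,c[:,0],z)
ValueError: max() iterable argument is empty
```

```bash
python3 - <<'E'
from h import *
im=cv2.imread("pics/top0.png");h=cv2.cvtColor(im,cv2.COLOR_BGR2HSV);H,S,V=[h[...,i].astype(int) for i in range(3)]
def roi(x0,y0,x1,y1):
    m=np.zeros(H.shape,bool);m[y0:y1,x0:x1]=1;return m
print("tin,glue",cast("top",[[389,139]],.04),cast("top",[[235,143]],.09))
B=roi(235,165,300,245);m=B&(S>60)&(V>100)&(H<30);m=cv2.morphologyEx(m.astype(np.uint8),3,np.ones((5,5)))
print("bed",rect("top",m,.096))
cr=cv2.resize(im[165:285,160:430],None,fx=2.9,fy=2.9,interpolation=cv2.INTER_CUBIC)
cr=cv2.resize(im[165:245,230:360],None,fx=6,fy=6,interpolation=cv2.INTER_CUBIC);cv2.imwrite("pics/c.png",cr)
E
```

```text
tin,glue [[ 0.75730646 -0.22878012]] [[0.73476376 0.16327156]]
bed (576, 83, 126, 59, 6.7)
```

View pics/c.png

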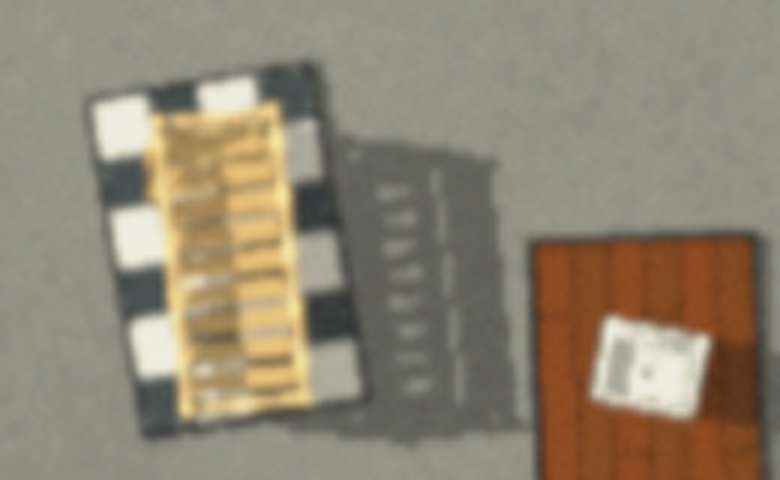

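```bash
cat >> h.py <<'E'
from scipy.spatial.transform import Rotation as Ro
def go(x,y,z,jaw,rows=None):
    "jaw: world angle (deg) of jaw axis mod 180; prints rows in tool axes"
    s=read_state();R=Ro.from_rotvec(s["tcp_rot"]).as_matrix();p=s["tool_pos"]
    a=np.degrees(np.arctan2(R[1,1],R[0,1]));d=(jaw-a+90)%180-90
    D=np.array([x,y,z])-p
    n=rows or int(max(np.ceil(np.linalg.norm(D)/.06),np.ceil(abs(d)/10.)))
    print("t",round(s["time"],1),"pos",np.round(p,4),"jaw",round(a,1),"tilt",np.round(R[:2,2],4),"w",round(s["width"],3),"n",n)
    for i in range(n):
        Ri=Ro.from_rotvec([0,0,np.radians(d*i/n)]).as_matrix()@R
        print(np.round(Ri.T@D/n,4).tolist(),round(-d/n/360,4))
E
python3 - <<'E'
from h import *
k=np.array([[88,98],[316,62],[370,400],[145,438]])/6+[230,165]-.4
w=cast("top",k,.008);print("tile",w.round(3),w.mean(0))
b=np.array([[152,115],[278,103],[310,408],[183,418]])/6+[230,165]-.4
w=cast("top",b,.104);print("bed",w.round(3),w.mean(0))
e=w[1]-w[2];print(np.degrees(np.arctan2(e[1],e[0])))
print("sink",cast("top",np.array([[650,366]])/6+[230,165]-.4,.064))
go(.534,-.092,.16,79)
E
```

```text
tile [[0.649 0.144]
 [0.665 0.045]
 [0.519 0.021]
 [0.502 0.118]] [0.58368276 0.08176464]
bed [[0.634 0.113]
 [0.639 0.063]
 [0.517 0.049]
 [0.513 0.1  ]] [0.57563511 0.0810072 ]
6.373355973917632
sink [[ 0.53459315 -0.09242912]]
t 0.1 pos [ 0.2519 -0.6255  0.2301] jaw -68.1 tilt [-0.0007  0.002 ] w 0.997 n 11
[0.0419, -0.0354, 0.0064] 0.0083
[0.04, -0.0375, 0.0065] 0.0083
[0.038, -0.0396, 0.0065] 0.0083
[0.0359, -0.0415, 0.0065] 0.0083
[0.0336, -0.0433, 0.0065] 0.0083
[0.0313, -0.045, 0.0065] 0.0083
[0.0289, -0.0466, 0.0065] 0.0083
[0.0265, -0.048, 0.0065] 0.0083
[0.0239, -0.0494, 0.0065] 0.0083
[0.0213, -0.0505, 0.0065] 0.0083
[0.0186, -0.0516, 0.0065] 0.0083
```

Request:
play_rows(motion=[[0.042,-0.035,0.0065,0.0083,85],[0.04,-0.0375,0.0065,0.0083,85],[0.038,-0.04,0.0065,0.0083,85],[0.036,-0.0415,0.0065,0.0083,85],[0.034,-0.043,0.0065,0.0083,85]], squeeze=30)

```text
time: 0.72
tool_pos: [0.3813, -0.382, 0.1981]
tcp_rot: [-3.135, -0.188, 0.0]
wrist_force: [1.0, 0.4, 0.6]
width: 0.995
```

Request:
play_rows(motion=[[0.031,-0.045,0.0065,0.0083,85],[0.029,-0.0465,0.0065,0.0083,85],[0.0265,-0.048,0.0065,0.0083,85],[0.024,-0.0495,0.0065,0.0083,85],[0.021,-0.0505,0.0065,0.0083,85]])

```text
time: 1.35
tool_pos: [0.5089, -0.1396, 0.1658]
tcp_rot: [3.134, -0.22, -0.0]
wrist_force: [-0.7, -0.6, 0.8]
width: 0.991
```

Request:
play_rows(motion=[[0.0185,-0.0515,0.0065,0.0083,85],[0,0,0,0,85]])

```text
time: 1.6
tool_pos: [0.5345, -0.0896, 0.1587]
tcp_rot: [-3.127, 0.292, 0.002]
wrist_force: [0.1, -1.5, 0.1]
width: 0.997
```

```bash
python3 - <<'E'
from h import *
c=camera_info("wrist");im=read_camera("wrist");cv2.imwrite("pics/w1.png",im[...,::-1])
go(.534,-.092,.036,79,4)
print(np.round(c["pose"],3).tolist())
E
```

```text
t 1.6 pos [ 0.5339 -0.0913  0.159 ] jaw -100.7 tilt [-0.0017  0.0002] w 0.994 n 4
[0.0001, 0.0002, 0.0307] 0.0002
[0.0001, 0.0002, 0.0307] 0.0002
[0.0001, 0.0002, 0.0307] 0.0002
[0.0001, 0.0002, 0.0307] 0.0002
[[-0.184, -0.947, -0.263, 0.602], [-0.983, 0.177, 0.05, -0.102], [-0.0, 0.268, -0.963, 0.303], [0.0, 0.0, 0.0, 1.0]]
```

View pics/w1.png

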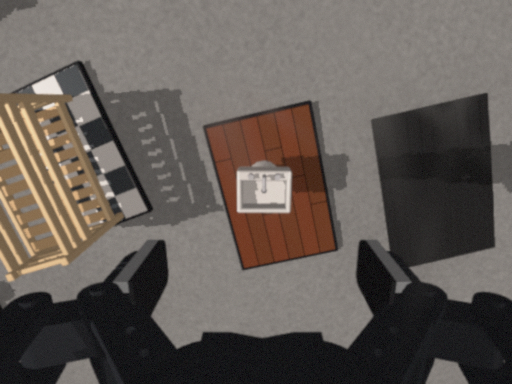

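```bash
python3 - <<'E'
from h import *
c=camera_info("wrist");w=cast(c,[[238,169],[291,168],[290,213],[238,213]],.064);print(w.round(4),w.mean(0),np.linalg.norm(w[0]-w[1]),np.linalg.norm(w[1]-w[2]),np.degrees(np.arctan2(*(w[0]-w[1])[::-1])))
E
```

```text
[[ 0.5552 -0.0772]
 [ 0.5485 -0.1168]
 [ 0.513  -0.1102]
 [ 0.5206 -0.07  ]] [ 0.53433838 -0.0935373 ] 0.04016267394673473 0.03610159399448863 80.44616101049995
```

Request:
play_rows(motion=[[0,0.001,0.042,0,85],[0,0.001,0.042,0,85],[0,0,0.03,0,85],[0,0,0.011,0,70],[0,0,0,0,38]])

```text
time: 2.28
tool_pos: [0.533, -0.0957, 0.0345]
tcp_rot: [-3.127, 0.301, 0.002]
wrist_force: [-0.3, 0.8, 0.8]
width: 0.624
```

Request:
play_rows(motion=[[0,0,0,0,36],[0,0,0,0,36],[0,0,0,0,36]])

```text
time: 2.65
tool_pos: [0.5346, -0.0952, 0.0359]
tcp_rot: [3.127, -0.299, 0.003]
wrist_force: [-0.4, -0.3, 1.9]
width: 0.491
```

Request:
play_rows(motion=[[0,0,-0.02,0,36],[0,0,-0.04,0,36]])

```text
time: 2.9
tool_pos: [0.5317, -0.0944, 0.0937]
tcp_rot: [-3.127, 0.299, 0.007]
wrist_force: [0.8, -0.1, -0.7]
width: 0.498
```

```bash
python3 - <<'E'
from h import *
go(.489,-.258,.09,79)
E
```

```text
t 2.9 pos [ 0.5317 -0.0944  0.0937] jaw -100.9 tilt [-0.0046  0.001 ] w 0.498 n 3
[-0.0036, 0.0562, 0.0012] 0.0001
[-0.0036, 0.0562, 0.0012] 0.0001
[-0.0036, 0.0562, 0.0012] 0.0001
```

Request:
play_rows(motion=[[-0.003,0.042,0,0,36],[-0.003,0.042,0,0,36],[-0.003,0.042,0,0,36],[-0.003,0.042,0,0,36],[0,0,0,0,36]])

```text
time: 3.52
tool_pos: [0.4896, -0.2601, 0.0953]
tcp_rot: [3.126, -0.304, 0.001]
wrist_force: [-0.4, 0.2, -0.9]
width: 0.491
```

Request:
play_rows(motion=[[0,0,0.03,0,36],[0,0,0.025,0,36],[0,0,0,0,36]])

```text
time: 3.9
tool_pos: [0.4881, -0.2555, 0.0376]
tcp_rot: [-3.125, 0.298, 0.008]
wrist_force: [-0.6, 0.9, -0.2]
width: 0.49
```

Request:
play_rows(motion=[[0,0,0.005,0,36],[0,0,0.003,0,36],[0,0,0.002,0,36],[0,0,0,0,36]])

```text
time: 4.4
tool_pos: [0.4908, -0.2579, 0.0309]
tcp_rot: [3.127, -0.3, 0.002]
wrist_force: [-0.4, 1.6, 4.2]
width: 0.494
```

```bash
python3 - <<'E'
from h import *
print(read_state()["wrist_force"],read_state()["tool_pos"]);cv2.imwrite("pics/s1.png",cv2.resize(read_camera("scene")[30:180,130:330,::-1],None,fx=3,fy=3))
E
```

```text
[-0.4361263   1.61968661  4.1682709 ] [ 0.4908309  -0.25786229  0.03087915]
```

View pics/s1.png

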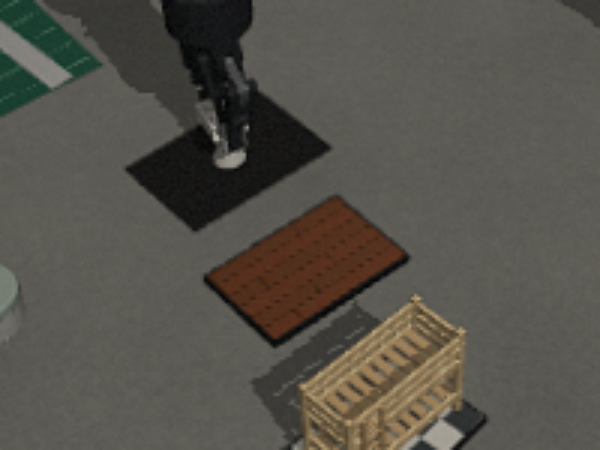

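Request:
play_rows(motion=[[0,0,0,0,60],[0,0,0,0,85],[0,0,0,0,85],[0,0,-0.05,0,85],[0,0,-0.06,0,85]])

```text
time: 5.08
tool_pos: [0.4884, -0.2568, 0.1389]
tcp_rot: [-3.125, 0.299, 0.007]
wrist_force: [0.7, -0.6, 0.3]
width: 0.997
```

```bash
python3 - <<'E'
from h import *
go(.465,.271,.17,94)
E
```

```text
t 5.1 pos [ 0.4884 -0.2568  0.1389] jaw -100.9 tilt [-0.0041  0.0023] w 0.997 n 9
[-0.0137, -0.0571, -0.0033] -0.0046
[-0.012, -0.0575, -0.0033] -0.0046
[-0.0104, -0.0578, -0.0033] -0.0046
[-0.0087, -0.0581, -0.0033] -0.0046
[-0.007, -0.0583, -0.0033] -0.0046
[-0.0053, -0.0585, -0.0033] -0.0046
[-0.0036, -0.0586, -0.0033] -0.0046
[-0.0019, -0.0587, -0.0034] -0.0046
[-0.0002, -0.0587, -0.0034] -0.0046
```

Request:
play_rows(motion=[[-0.0135,-0.057,-0.0035,-0.0046,85],[-0.012,-0.0575,-0.0035,-0.0046,85],[-0.0105,-0.058,-0.0035,-0.0046,85],[-0.0085,-0.058,-0.0035,-0.0046,85],[-0.007,-0.058,-0.0035,-0.0046,85]])

```text
time: 5.7
tool_pos: [0.4769, 0.0371, 0.1575]
tcp_rot: [-3.141, 0.072, -0.001]
wrist_force: [1.0, 0.0, 0.0]
width: 0.996
```

Request:
play_rows(motion=[[-0.0055,-0.0585,-0.0035,-0.0046,85],[-0.0035,-0.0585,-0.0035,-0.0046,85],[-0.002,-0.0585,-0.0035,-0.0046,85],[0,-0.0585,-0.0035,-0.0046,85],[0,0,0,0,85]])

```text
time: 6.32
tool_pos: [0.4667, 0.2734, 0.1717]
tcp_rot: [-3.138, -0.117, -0.001]
wrist_force: [-0.4, -0.2, -0.6]
width: 0.997
```

```bash
python3 - <<'E'
from h import *
t=read_camera("top")[...,::-1]
c=camera_info("wrist");im=read_camera("wrist")[...,::-1]
h=cv2.cvtColor(im,cv2.COLOR_BGR2HSV).astype(int);m=((h[...,0]<8)|(h[...,0]>172))&(h[...,1]>130)
n,l,st,ce=cv2.connectedComponentsWithStats(m.astype(np.uint8))
for i in np.argsort(-st[1:,4])[:3]+1: print(st[i],cast(c,[ce[i]],.058))
go(.465,.271,.033,94,4)
a=cv2.resize(t[160:290,310:430],None,fx=3,fy=3);b=im;b=np.vstack([b,np.zeros((6,512,3),np.uint8)])
cv2.imwrite("pics/w2.png",np.hstack([b[:390],cv2.resize(a,(288,390))]) )
E
```

```text
[242 171  33  32 809] [[0.46596086 0.27354765]]
[419  11   1   1   1] [[0.60908032 0.16457282]]
[420  37   1   1   1] [[0.59119448 0.1606596 ]]
t 6.4 pos [0.4665 0.2698 0.1709] jaw -85.9 tilt [-0.0007 -0.001 ] w 0.989 n 4
[-0.0003, -0.0004, 0.0345] 0.0
[-0.0003, -0.0004, 0.0345] 0.0
[-0.0003, -0.0004, 0.0345] 0.0
[-0.0003, -0.0004, 0.0345] 0.0
```

View pics/w2.png

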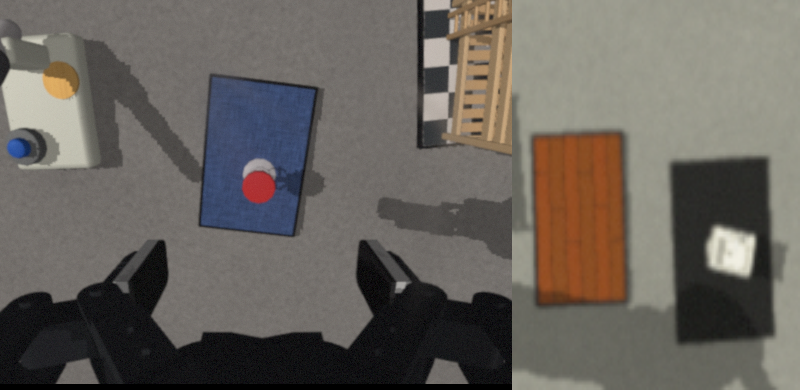

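Request:
play_rows(motion=[[0,-0.001,0.045,0,85],[0,-0.001,0.045,0,85],[0,0,0.035,0,75],[0,0,0.012,0,50],[0,0,0,0,22]])

```text
time: 7.05
tool_pos: [0.4666, 0.2703, 0.0338]
tcp_rot: [3.139, 0.106, -0.002]
wrist_force: [0.7, 0.2, 0.6]
width: 0.461
```

Request:
play_rows(motion=[[0,0,0,0,22],[0,0,0,0,22],[0,0,0,0,22],[0,0,0,0,22]])

```text
time: 7.55
tool_pos: [0.4678, 0.2722, 0.0355]
tcp_rot: [-3.139, -0.109, -0.003]
wrist_force: [-0.3, -0.5, 4.5]
width: 0.312
```

Request:
play_rows(motion=[[0,0,-0.02,0,22],[0,0,-0.05,0,22],[0,0,-0.06,0,22],[0,0,0,0,22]])

```text
time: 8.05
tool_pos: [0.4707, 0.2738, 0.1707]
tcp_rot: [-3.134, -0.109, -0.017]
wrist_force: [0.8, 0.9, -0.7]
width: 0.313
```

```bash
python3 - <<'E'
from h import *
c=camera_info("wrist")
t=camera_info("wrist");cv2.imwrite("pics/w3.png",read_camera("wrist")[...,::-1])
go(.517,-.100,.164,94)
E
```

```text
t 8.1 pos [0.4687 0.2727 0.1674] jaw -86.0 tilt [0.0056 0.0029] w 0.308 n 7
[0.0032, 0.0536, 0.0004] -0.0
[0.0032, 0.0536, 0.0004] -0.0
[0.0032, 0.0536, 0.0004] -0.0
[0.0032, 0.0536, 0.0004] -0.0
[0.0032, 0.0536, 0.0004] -0.0
[0.0032, 0.0536, 0.0004] -0.0
[0.0032, 0.0536, 0.0004] -0.0
```

View pics/w3.png

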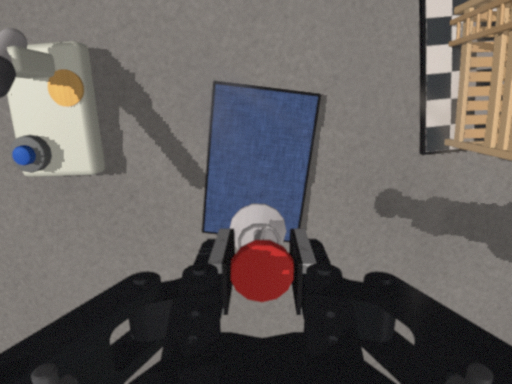

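Request:
play_rows(motion=[[0.003,0.0535,0,0,22],[0.003,0.0535,0,0,22],[0.003,0.0535,0,0,22],[0.003,0.0535,0,0,22],[0.003,0.0535,0,0,22]])

```text
time: 8.72
tool_pos: [0.4985, 0.0043, 0.1619]
tcp_rot: [-3.139, -0.109, 0.006]
wrist_force: [0.5, 0.2, -0.6]
width: 0.305
```

Request:
play_rows(motion=[[0.003,0.0535,0,0,22],[0.003,0.0535,0,0,22],[0,0,0.04,0,22],[0,0,0,0,22]])

```text
time: 9.22
tool_pos: [0.5087, -0.1001, 0.1189]
tcp_rot: [-3.136, -0.106, 0.018]
wrist_force: [-1.1, 0.3, -0.9]
width: 0.308
```

```bash
python3 - <<'E'
from h import *
c=camera_info("wrist");im=read_camera("wrist");cv2.imwrite("pics/w4.png",im[...,::-1])
go(.517,-.100,.036,94)
E
```

```text
t 9.3 pos [ 0.5105 -0.0999  0.121 ] jaw -86.1 tilt [-0.0076  0.0021] w 0.307 n 2
[0.0036, 0.0004, 0.0425] -0.0001
[0.0036, 0.0004, 0.0425] -0.0001
```

View pics/w4.png

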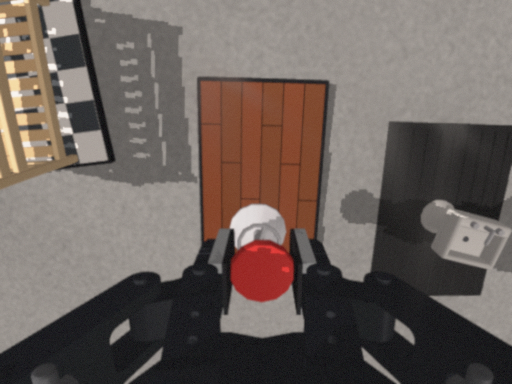

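```bash
python3 - <<'E'
from h import *
c=camera_info("wrist")
print("seat",cast(c,[[262,270]],.143),"foot",cast(c,[[258,229]],.096))
print("board top corners",cast(c,[[198,77],[327,81]],.008).round(3))
go(.517,-.100,.036,94)
E
```

```text
seat [[ 0.50965438 -0.10036942]] foot [[ 0.50853641 -0.09813465]]
board top corners [[ 0.592 -0.046]
 [ 0.596 -0.144]]
t 9.3 pos [ 0.5105 -0.0999  0.121 ] jaw -86.1 tilt [-0.0076  0.0021] w 0.307 n 2
[0.0036, 0.0004, 0.0425] -0.0001
[0.0036, 0.0004, 0.0425] -0.0001
```

Request:
play_rows(motion=[[0.008,0,0.04,0,22],[0,0,0.04,0,22],[0,0,0.004,0,22],[0,0,0.002,0,22],[0,0,0,0,22]])

```text
time: 9.9
tool_pos: [0.5233, -0.1001, 0.0403]
tcp_rot: [3.139, 0.11, 0.005]
wrist_force: [0.2, 0.7, -0.5]
width: 0.307
```

Request:
play_rows(motion=[[0,0,0.002,0,22],[0,0,0.002,0,22],[0,0,0,0,22]])

```text
time: 10.28
tool_pos: [0.5227, -0.1001, 0.0355]
tcp_rot: [3.139, 0.108, 0.003]
wrist_force: [-0.7, 1.5, 5.3]
width: 0.307
```

Request:
play_rows(motion=[[0,0,0,0,40],[0,0,0,0,70],[0,0,0,0,85],[0,0,-0.05,0,85],[0,0,-0.0625,0,85]])

```text
time: 10.9
tool_pos: [0.5197, -0.0996, 0.1457]
tcp_rot: [-3.138, -0.109, 0.008]
wrist_force: [0.9, -0.5, -0.2]
width: 0.992
```

```bash
python3 - <<'E'
from h import *
go(.576,.081,.19,96.4)
E
```

```text
t 10.9 pos [ 0.5197 -0.0996  0.1457] jaw -86.0 tilt [-0.0052  0.0012] w 0.992 n 4
[0.0171, -0.0441, -0.0111] -0.0017
[0.0176, -0.0439, -0.0111] -0.0017
[0.018, -0.0437, -0.0111] -0.0017
[0.0185, -0.0435, -0.0111] -0.0017
```

Request:
play_rows(motion=[[0.017,-0.044,-0.011,-0.0017,85],[0.0175,-0.044,-0.011,-0.0017,85],[0.018,-0.0435,-0.011,-0.0017,85],[0.0185,-0.0435,-0.011,-0.0017,85],[0,0,0,0,85]])

```text
time: 11.52
tool_pos: [0.5788, 0.0833, 0.1919]
tcp_rot: [-3.136, -0.182, -0.004]
wrist_force: [-0.5, -1.3, -0.5]
width: 0.998
```

```bash
python3 - <<'E'
from h import *
im=read_camera("wrist");cv2.imwrite("pics/w5.png",im[...,::-1])
go(.576,.081,.068,96.4,4)
E
```

```text
t 11.6 pos [0.5778 0.0816 0.1909] jaw -83.4 tilt [ 0.0003 -0.0003] w 0.994 n 4
[-0.0005, 0.0001, 0.0307] 0.0001
[-0.0005, 0.0001, 0.0307] 0.0001
[-0.0005, 0.0001, 0.0307] 0.0001
[-0.0005, 0.0001, 0.0307] 0.0001
```

View pics/w5.png

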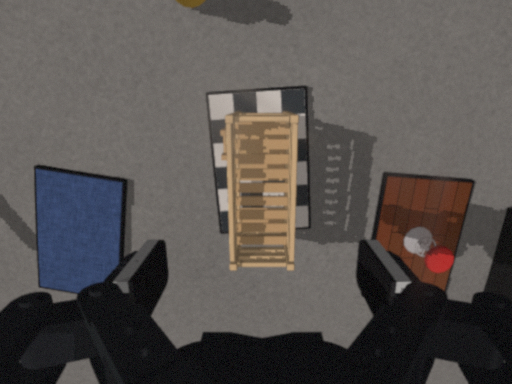

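```bash
python3 - <<'E'
from h import *
w=cast("wrist",[[227,114],[298,114],[295,270],[229,270]],.104);print(w.round(3),w.mean(0))
k=cast("wrist",[[36,167],[126,179]],.008);print(k)
k=cast("wrist",[[207,93],[306,87],[310,229],[221,234]],.008);print(k.round(3),k.mean(0))
print("stool seat",cast("wrist",[[440,260]],.058),"boards",cast("wrist",[[386,174],[471,180]],.008))
E
```

```text
[[0.634 0.112]
 [0.64  0.063]
 [0.519 0.047]
 [0.513 0.1  ]] [0.57634897 0.08068541]
[[0.55314228 0.32003061]
 [0.55104998 0.2221819 ]]
[[0.647 0.143]
 [0.664 0.048]
 [0.518 0.021]
 [0.501 0.117]] [0.58243657 0.08226354]
stool seat [[ 0.51910754 -0.10017573]] boards [[ 0.58791115 -0.04903999]
 [ 0.592481   -0.14318047]]
```

Request:
play_rows(motion=[[-0.001,0,0.045,0,85],[-0.001,0,0.04,0,85],[0,0,0.03,0,85],[0,0,0.01,0,70],[0,0,0,0,48]])

```text
time: 12.2
tool_pos: [0.5748, 0.0794, 0.0652]
tcp_rot: [3.137, 0.174, -0.003]
wrist_force: [-0.2, 0.2, 1.6]
width: 0.623
```

Request:
play_rows(motion=[[0,0,0,0,47],[0,0,0,0,47],[0,0,0,0,47]])

```text
time: 12.58
tool_pos: [0.5762, 0.0803, 0.0668]
tcp_rot: [-3.137, -0.176, -0.003]
wrist_force: [0.5, -0.4, -0.3]
width: 0.608
```

Request:
play_rows(motion=[[0,0,-0.015,0,47],[0,0,-0.03,0,47],[0,0,-0.035,0,47],[0,0,0,0,47]])

```text
time: 13.08
tool_pos: [0.5788, 0.0806, 0.1508]
tcp_rot: [-3.136, -0.176, -0.014]
wrist_force: [0.9, 0.1, -0.7]
width: 0.607
```

```bash
python3 - <<'E'
from h import *
go(.477,.275,.145,87.5)
E
```

```text
t 13.1 pos [0.5788 0.0806 0.1508] jaw -83.6 tilt [0.0088 0.0008] w 0.607 n 4
[-0.0199, -0.0511, 0.0013] 0.0062
[-0.0218, -0.0503, 0.0013] 0.0062
[-0.0238, -0.0494, 0.0012] 0.0062
[-0.0257, -0.0485, 0.0012] 0.0062
```

Request:
play_rows(motion=[[-0.02,-0.051,0,0.0062,47],[-0.022,-0.0505,0,0.0062,47],[-0.024,-0.0495,0,0.0062,47],[-0.0255,-0.0485,0,0.0062,47],[0,0,0,0,47]])

```text
time: 13.7
tool_pos: [0.471, 0.2774, 0.1452]
tcp_rot: [-3.141, 0.061, 0.002]
wrist_force: [0.8, -0.1, -1.5]
width: 0.611
```

```bash
python3 - <<'E'
from h import *
cv2.imwrite("pics/w6.png",read_camera("wrist")[...,::-1])
go(.477,.275,.067,87.5,2)
E
```

```text
t 13.8 pos [0.472  0.2758 0.1453] jaw -92.3 tilt [-0.0008 -0.0007] w 0.612 n 2
[0.0026, 0.0003, 0.0391] 0.0003
[0.0026, 0.0003, 0.0391] 0.0003
```

View pics/w6.png

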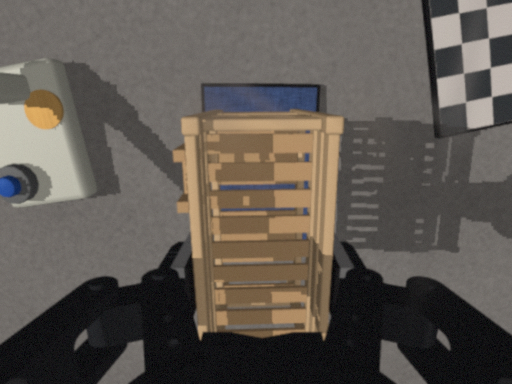

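Request:
play_rows(motion=[[0.005,0,0.04,0,47],[0,0,0.03,0,47],[0,0,0.004,0,47],[0,0,0,0,47]])

```text
time: 14.25
tool_pos: [0.4789, 0.2737, 0.072]
tcp_rot: [3.141, -0.071, -0.0]
wrist_force: [1.0, 0.4, -0.0]
width: 0.612
```

Request:
play_rows(motion=[[0,0,0.003,0,47],[0,0,0.002,0,47],[0,0,0.001,0,47],[0,0,0,0,47]])

```text
time: 14.75
tool_pos: [0.4784, 0.2746, 0.066]
tcp_rot: [-3.141, 0.069, -0.0]
wrist_force: [0.8, 0.2, -0.4]
width: 0.611
```

Request:
play_rows(motion=[[0,0,0.001,0,47],[0,0,0.001,0,47],[0,0,0,0,47]])

```text
time: 15.12
tool_pos: [0.4788, 0.2748, 0.065]
tcp_rot: [-3.14, 0.069, -0.001]
wrist_force: [-1.9, -0.5, 5.8]
width: 0.612
```

Request:
play_rows(motion=[[0,0,0,0,60],[0,0,0,0,85],[0,0,0,0,85],[0,0,-0.04,0,85],[0,0,-0.06,0,85]])

```text
time: 15.75
tool_pos: [0.4763, 0.2734, 0.162]
tcp_rot: [3.138, -0.069, -0.009]
wrist_force: [0.6, 0.6, 0.7]
width: 0.994
```

```bash
python3 - <<'E'
from h import *
go(.489,-.258,.17,79)
E
```

```text
t 15.8 pos [0.4763 0.2734 0.162 ] jaw -92.5 tilt [-0.0056 -0.0029] w 0.994 n 9
[0.004, 0.0589, -0.0007] 0.0026
[0.005, 0.0589, -0.0007] 0.0026
[0.0059, 0.0588, -0.0007] 0.0026
[0.0069, 0.0587, -0.0007] 0.0026
[0.0079, 0.0585, -0.0007] 0.0026
[0.0088, 0.0584, -0.0008] 0.0026
[0.0098, 0.0582, -0.0008] 0.0026
[0.0107, 0.0581, -0.0008] 0.0026
[0.0117, 0.0579, -0.0008] 0.0026
```

Request:
play_rows(motion=[[0.004,0.059,0,0.0026,85],[0.005,0.059,0,0.0026,85],[0.006,0.059,0,0.0026,85],[0.007,0.0585,0,0.0026,85],[0.008,0.0585,0,0.0026,85]])

```text
time: 16.38
tool_pos: [0.4857, -0.0229, 0.1639]
tcp_rot: [-3.135, 0.197, -0.001]
wrist_force: [1.1, -0.5, 0.5]
width: 0.992
```

Request:
play_rows(motion=[[0.009,0.0585,0,0.0026,85],[0.01,0.058,0,0.0026,85],[0.0105,0.058,0,0.0026,85],[0.0115,0.058,0,0.0026,85],[0,0,0,0,85]])

```text
time: 17.0
tool_pos: [0.4915, -0.2611, 0.1638]
tcp_rot: [3.125, -0.307, 0.001]
wrist_force: [0.5, 0.6, -0.4]
width: 0.991
```

```bash
python3 - <<'E'
from h import *
t=read_camera("top")[...,::-1];im=read_camera("wrist")[...,::-1]
h=cv2.cvtColor(im,cv2.COLOR_BGR2HSV).astype(int);m=(h[...,2]>130)&(h[...,1]<60);m[250:]=0
m=cv2.morphologyEx(m.astype(np.uint8),cv2.MORPH_CLOSE,np.ones((9,9)));print(rect("wrist",m,.059))
go(.489,-.258,.031,79,4)
cv2.imwrite("pics/w7.png",np.hstack([cv2.resize(im,(400,300)),cv2.resize(t[180:290,160:306],(398,300))]))
E
```

```text
(536, -260, 450, 198, 79.1)
t 17.1 pos [ 0.4912 -0.2573  0.1633] jaw -101.0 tilt [-0.0008  0.0011] w 0.995 n 4
[-0.0005, 0.0003, 0.0331] -0.0
[-0.0005, 0.0003, 0.0331] -0.0
[-0.0005, 0.0003, 0.0331] -0.0
[-0.0005, 0.0003, 0.0331] -0.0
```

View pics/w7.png

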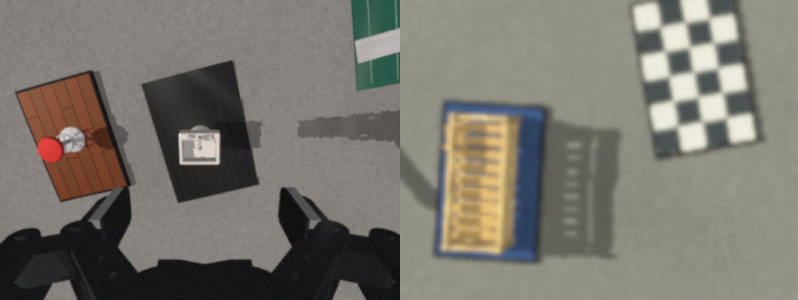

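```bash
python3 - <<'E'
from h import *
print(cast("wrist",[[255,188]],.059))
im=read_camera("top")[...,::-1];h=cv2.cvtColor(im,cv2.COLOR_BGR2HSV);H,S,V=[h[...,i].astype(int) for i in range(3)]
m=np.zeros(H.shape,bool);m[205:285,165:225]=1
m&=(S>60)&(V>100)&(H<30);m=cv2.morphologyEx(m.astype(np.uint8),cv2.MORPH_CLOSE,np.ones((5,5)))
print("bed",rect("top",m,.104))
E
```

```text
[[ 0.49303929 -0.25228352]]
bed (481, 273, 120, 67, -2.4)
```

Request:
play_rows(motion=[[-0.001,0,0.045,0,85],[0,0,0.045,0,85],[0,0,0.03,0,85],[0,0,0.012,0,70],[0,0,0,0,38]])

```text
time: 17.77
tool_pos: [0.4904, -0.2556, 0.0314]
tcp_rot: [-3.127, 0.297, 0.002]
wrist_force: [0.2, -0.6, 0.7]
width: 0.625
```

Request:
play_rows(motion=[[0,0,0,0,36],[0,0,0,0,36],[0,0,0,0,36]])

```text
time: 18.15
tool_pos: [0.4915, -0.2574, 0.033]
tcp_rot: [3.126, -0.3, 0.003]
wrist_force: [0.7, 0.4, 1.4]
width: 0.491
```

Request:
play_rows(motion=[[0,0,-0.02,0,36],[0,0,-0.05,0,36],[0,0,-0.05,0,36],[0,0,0,0,36]])

```text
time: 18.65
tool_pos: [0.4942, -0.2592, 0.1578]
tcp_rot: [3.123, -0.299, 0.016]
wrist_force: [0.4, 0.1, -0.5]
width: 0.493
```

```bash
python3 - <<'E'
from h import *
go(.583,.082,.151,90)
E
```

```text
t 18.6 pos [ 0.4942 -0.2592  0.1578] jaw -100.9 tilt [ 0.0096 -0.0056] w 0.493 n 6
[0.0037, -0.0586, 0.0009] -0.0051
[0.0056, -0.0585, 0.001] -0.0051
[0.0074, -0.0583, 0.001] -0.0051
[0.0093, -0.058, 0.001] -0.0051
[0.0111, -0.0577, 0.001] -0.0051
[0.013, -0.0573, 0.001] -0.0051
```

Request:
play_rows(motion=[[0.0035,-0.0585,0,-0.005,36],[0.0055,-0.0585,0,-0.005,36],[0.0075,-0.0585,0,-0.005,36],[0.0095,-0.058,0,-0.005,36],[0.011,-0.058,0,-0.005,36]])

```text
time: 19.27
tool_pos: [0.564, 0.0294, 0.1506]
tcp_rot: [3.141, -0.052, -0.002]
wrist_force: [1.3, 0.4, -0.4]
width: 0.489
```

Request:
play_rows(motion=[[0.013,-0.0575,0,-0.005,36],[0,0,0.04,0,36],[0,0,0,0,36],[0,0,0,0,36]])

```text
time: 19.77
tool_pos: [0.579, 0.0842, 0.1115]
tcp_rot: [3.141, -0.005, -0.002]
wrist_force: [0.9, -0.8, 0.3]
width: 0.495
```

```bash
python3 - <<'E'
from h import *
for i in range(2): cv2.imwrite("pics/w8.png",read_camera("wrist")[...,::-1]);go(.583,.082,.036,90,2)
E
```

```text
t 19.8 pos [0.5799 0.084  0.1125] jaw -90.2 tilt [ 0.0007 -0.    ] w 0.491 n 2
[0.0015, 0.001, 0.0382] -0.0003
[0.0015, 0.001, 0.0382] -0.0003
t 19.9 pos [0.5803 0.084  0.113 ] jaw -90.2 tilt [0.0018 0.0001] w 0.493 n 2
[0.0013, 0.001, 0.0385] -0.0003
[0.0013, 0.001, 0.0385] -0.0003
```

View pics/w8.png

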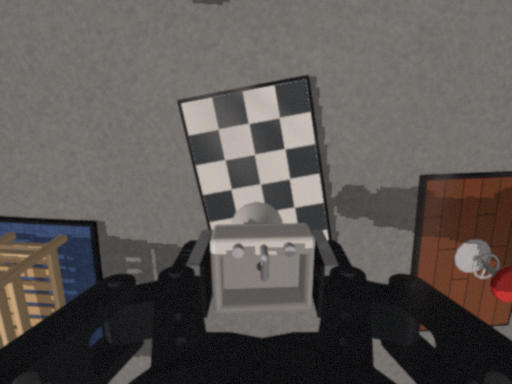

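Request:
play_rows(motion=[[0.003,0.001,0.04,0,36],[0,0,0.028,0,36],[0,0,0.003,0,36],[0,0,0.002,0,36],[0,0,0,0,36]])

```text
time: 20.5
tool_pos: [0.584, 0.0837, 0.0406]
tcp_rot: [-3.141, 0.004, -0.005]
wrist_force: [0.5, -0.8, 0.2]
width: 0.494
```

Request:
play_rows(motion=[[0,0,0.001,0,36],[0,0,0.001,0,36],[0,0,0.001,0,36],[0,0,0,0,36]])

```text
time: 21.0
tool_pos: [0.5838, 0.084, 0.0378]
tcp_rot: [-3.141, 0.003, -0.004]
wrist_force: [-2.6, -0.3, 8.4]
width: 0.49
```

Request:
play_rows(motion=[[0,0,0,0,60],[0,0,0,0,85],[0,0,0,0,85],[0,0,-0.05,0,85],[0,0,-0.06,0,85]])

```text
time: 21.62
tool_pos: [0.5807, 0.0836, 0.1447]
tcp_rot: [3.141, -0.004, -0.008]
wrist_force: [0.8, 0.3, 0.2]
width: 0.997
```

Request:
play_rows(motion=[[-0.02,0.05,-0.03,0,85],[-0.02,0.06,0,0,85],[-0.02,0.06,0,0,85],[-0.02,0.06,0,0,85],[-0.02,0.06,0,0,85]])

```text
time: 22.25
tool_pos: [0.4819, -0.2048, 0.1758]
tcp_rot: [3.141, -0.003, 0.001]
wrist_force: [0.3, -0.4, -0.8]
width: 1.002
```

Request:
play_rows(motion=[[-0.01,0.06,0,0,85],[0,0.06,0,0,85],[0,0,0,0,85]])

```text
time: 22.62
tool_pos: [0.472, -0.3271, 0.1757]
tcp_rot: [3.14, -0.012, 0.001]
wrist_force: [0.1, 1.1, -1.0]
width: 0.995
```

```bash
python3 - <<'E'
from h import *
t=read_camera("top")[...,::-1];s=read_camera("scene")[...,::-1];cv2.imwrite("pics/topf.png",t)
a=cv2.resize(t[160:290,165:370],(600,380),interpolation=cv2.INTER_CUBIC)
cv2.imwrite("pics/f.png",np.vstack([a,cv2.resize(s[70:260,150:450],(600,380)[:2])])[:760][::1] if 0 else cv2.resize(np.vstack([a,cv2.resize(s[60:260,150:450],(600,400))]),(462,600)))
h=cv2.cvtColor(t,cv2.COLOR_BGR2HSV);H,S,V=[h[...,i].astype(int) for i in range(3)]
def r(x0,y0,x1,y1):
    m=np.zeros(H.shape,bool);m[y0:y1,x0:x1]=1;return m
p=np.argwhere(r(310,195,366,270)&((H<5)|(H>172))&(S>160)&(V>120))[:,::-1];print("red",len(p),cast("top",[np.median(p,0)],.058) if len(p) else "")
print(read_state()["tool_pos"])
E
```

```text
red 82 [[ 0.5186883  -0.10098282]]
[ 0.47199254 -0.32322592  0.17520776]
```

View pics/f.png

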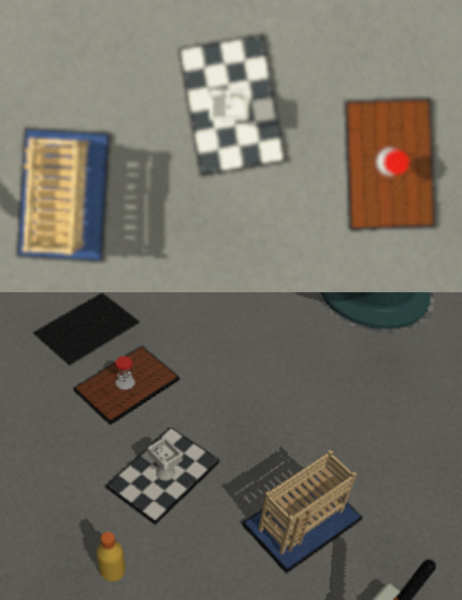

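```bash
python3 - <<'E'
from h import *
k=lambda *p:np.array(p)/2.25+[165,160]-.4
print("bed",cast("top",k([33,138],[25,250],[83,142],[78,252]),.104).mean(0))
print("carpet",cast("top",k([24,128],[111,134],[102,261],[17,257]),.008).mean(0))
print("sink",cast("top",k([230,103]),.064),"tile",cast("top",k([178,48],[265,35],[288,160],[202,175]),.008).mean(0))
print("board",cast("top",k([345,100],[432,97],[437,226],[350,229]),.008).mean(0))
E
```

```text
bed [0.48157281 0.27039551]
carpet [0.47774038 0.27587753]
sink [[0.58347575 0.08422058]] tile [0.58404719 0.08079992]
board [ 0.51783167 -0.10160193]
```

All pieces measure within about 7 mm of their base centres, so I'm handing the job in.

```bash
python3 -c "
from workcell import *
print(finish_job())"
```

```text
the job is handed in; nothing more can be done
None
```

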